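Set the guarded interlock slide with the reach rod

ROBOT

A 7-joint arm with a two-finger parallel gripper is mounted at the origin on the work surface. World frame = base frame: x ahead of the robot, y to its left, z up, the work surface at z = 0. Lengths are in m, angles in rad, forces in N, time in s.
With the tool pointing down it reaches from about 0.425 to 0.95 m from the base axis. Payload 4.7 kg.
Tool frame: the origin (TCP) lies on the centre line of the jaws, within the pads' length; the fingertips stand robot.nose_length ahead of it and the grasp point (between the pads) lies 8 mm behind it (robot.nose_length is the distance from the TCP to the fingertips, in m); z points along the fingers, x is the direction in which the jaws open and shut, and the axes are right-handed (so a half turn about z gives the same grasp; the last joint's range is limited). The gripper opens to 85 mm and grips with 20 to 120 N. Pads are 22 mm wide; open, the fingers measure 114 mm over their backs; the gripper's body (76 mm by 85 mm) begins 54 mm behind the grasp point. The pads swing forward as they close: fully open they stand 13 mm farther back than shut.
Start: joints at [-1.266, 0.469, -0.049, 1.532, 0.024, 1.141, -0.082], TCP at [0.221, 0.638, 0.242] pointing down, gripper open.
Joint ranges: [-2.59, 2.59], [-0.33, 1.99], [-1.39, 1.29], [0.1, 2.45], [-1.04, 4.18], [0.21, 1.99], [-2.66, 2.66]. Speed limits (rad/s): [2.57, 2.57, 3.14, 3.14, 3.14, 3.14, 3.14].

INTERFACE

Orientations are given as [roll, pitch, yaw] about the fixed x, y, z axes, in that order (R = Rz(yaw) Ry(pitch) Rx(roll)).
In Python, from plant import robot gives the robot as it stands. Calls block until the motion is done:
- robot.goto(position, orientation): joint-space move of the TCP to a pose.
- robot.move_straight(position, vel=0.15, attitude=None, contact_N=None): straight line of the TCP; attitude=None keeps the orientation; vel is the mean speed in m/s. With contact_N (N) it stops when the force on the tool has changed by that much, and returns True; else False.
- robot.move_joints(angles): joint-space move.
- robot.grip(opening, strength=None): opening from 0.0 (shut) to 1.0 (fully open); strength is the grip in N (None keeps the last); returns when the fingers have stopped.
- robot.sleep(seconds).
- robot.inverse_kinematics(position, orientation): joint angles nearest the present ones, or None.
- robot.sense(): the state.
- robot.grab_frame(name): name is "scene" or "top"; returns a dict with "image" (420x560x3 uint8, red, green, blue), "range_z" (420x560 float32, m along the optical axis (not along the pixel's ray), 0 where there is no reading), "fx", "fy", "cx", "cy" (pixels), "R" (3x3) and "t" (3): a world point X has camera coordinates R X + t. Camera axes: x right, y down, z forward; pixel columns grow to the right and rows downward; lengths in m; the calibration is good to about 2 mm. A picture is of the moment at which its call begins.
A pose or a line that the arm cannot do raises robot.IKError and nothing moves.
- robot.close_job(): hands the job in, once; it reports no verdict.
The state is a dict: "t": time; "joint_pos": joint angles; "joint_velocities": joint speeds; "effort": joint torques, N m; "tcp_pos": TCP position; "tcp_rot": TCP orientation; "wrist_force": force on the tool from outside, world axes, zero at the start; "torque": the same for the moment, N m; "opening": opening from 0.0 (shut) to 1.0 (fully open).
Only numpy, scipy, OpenCV 4.12 (cv2) and the standard library are available. Lean on these libraries where they do the work, as an engineer would, in place of code of your own. Each camera call takes 0.05 s, during which the arm holds its last target.

TASK

Take the bent rod out of its cradle, reach over the orange guard with it, hook its leg behind the yellow crossbar and draw the slide switch fully home towards the guard; keep it pulled against its stop with a steady force of about 11 N (not under 7, never over 16) for about one and a half seconds so that the interlock catches. Then lay the rod back in its cradle as it was and let go. Move the crossbar with the rod only, be gentle with the guard, and leave the cup, jar and screwdriver alone.

Things in the scene. Friction and masses are not known exactly. Their poses are not given: they have to be found in the camera images.
- rod: Loose bent steel rod, 0.22 kg, 8 mm thick, with an orange handle block 62 long (x) x 20 wide (y) x 22 mm high (z). Origin: centre of the handle, on the shaft axis. Its x axis runs along the straight shaft, from the stub 66 mm behind the origin to the bend 160 mm ahead of it; there the leg goes down (-z) 65 mm plus its round end. Starts level in the cradle with the leg hanging down; balances about 25 mm ahead of the origin. Grip the handle across its 20 mm width.
- rod_tip (a point): Lower end of the rod's leg: 160 mm ahead of and 69 mm below the rod's origin; the leg is 8 mm thick.
- cradle: Fixed dark base plate (190 x 80 x 12 mm) with two aluminium posts, 52 mm behind and 85 mm ahead of its origin along its x axis, each with an open-topped notch 14 mm wide, flared at the top. Origin: on the bench, directly under the rod's origin as it lies at the start; axes parallel to the rod's. A lying shaft's axis is 95 mm above the origin (91 mm notch floor), the cheeks of the notches reach 118 mm.
- switch: Fixed base of the slide switch: a dark plate (200 x 130 x 20 mm). Origin: on the bench under the middle of the plate; its x axis points from the guard panel to the open rear side. The grey switch body (110 x 50 mm, top 55 mm above the bench) is clamped on it in slots, firmly, but its place along x differs by up to 6 mm either way each time, and the hard stop of the slide with it, so where the stop is must be felt.
- guard: Fixed guard around the switch, same origin and axes as the switch unit. The orange upright panel, 130 mm wide, 6 mm thick, top 130 mm above the bench, stands at x = -70 mm; two cream side wings, top 105 mm above the bench, 120 mm apart inside, run back from it to x = 58 mm. Rear side and top are open.
- crossbar: Yellow round crossbar, 14 mm thick, 44 mm long along the switch's y axis, on a 12 mm wide stem; origin: its centre, 112 mm above the bench, at switch y = 0. It slides only along switch x: starts at +2 to +26 mm, is drawn to -x, towards the guard panel, until it meets a hard stop somewhere between -31 and -19 mm. Friction about 3 N, no spring: it stays where it is left.
- cup: Loose white plastic cup, 72 mm across, 70 mm high, bystander. Origin under its centre.
- jar: Loose grey jar with black lid, 60 mm across, 90 mm high, bystander. Origin under its centre.
- driver: Loose screwdriver with a red handle lying on the bench, bystander. Origin under its middle, x along the blade.
Things that resemble listed ones, but are neither listed nor needed, are in the scene too. Several things have the shape of the rod; the one meant has the colours described above.

How it is judged:
On the way, in this order (a step that is already met when the one before it is completed fails the run):
1. the rod is lifted at least 30 mm out of its cradle (z of rod in the frame of cradle above 0.125 m), for 0.1 s.
2. the rod keeps the slide pulled home against its stop with 7 to 16 N for one second (x of crossbar in the frame of switch below -0.0175 m and contact force between rod and crossbar between 7 and 16 N), for 1 s.
At the end, for the whole second after the job is handed in: The crossbar is still drawn home, at x below -17.5 mm in the frame of the switch; the rod lies at rest in both notches of the cradle, the right way round, within 15 mm of where it lay, its leg hanging down (within 0.35 rad), and is released (x of crossbar in the frame of switch below -0.0175 m and horizontal distance between rod and cradle below 0.015 m and z of rod in the frame of cradle between 0.09 and 0.1 m and angle between the x axis of rod and the x axis of cradle, either way round below 0.08 rad and x of rod_tip in the frame of cradle above 0.1 m and angle between rod's own z axis and vertical below 0.35 rad and linear speed of rod below 0.02 m/s); the robot touches nothing.
It fails at once if the rod presses the crossbar or another part of the switch with more than 16 N (contact force between rod and switch above 16 N).
It fails at once if the robot itself touches the crossbar (contact force between any of the fingers, the arm and crossbar above 0.5 N).
It fails at once if the rod or the robot knocks the guard with more than 10 N (contact force between any of rod, the fingers, the arm and guard above 10 N).
It fails at once if the cup, jar or screwdriver is moved by more than 15 mm (distance of any of cup, jar, driver from where it was at the start of the episode above 0.015 m).
It also fails if it takes over 61 s, if anything falls off the work surface, if the arm or the gripper's body presses on something with over 40 N, if the wrist force passes 120 N, or if a joint passes its speed limit or range.

## Working session

There is one attempt and no reset: what is moved stays moved. The work goes in short steps, each a Python script; the robot and the scene stay as the last script left them, time stands still between calls to the robot, and variables do not carry over. Pictures are saved under pics/ and viewed, and the job is handed in when it is done.

```bash
ls; mkdir -p pics; python3 - <<'E'
from plant import robot
import cv2, numpy as np
s=robot.sense(); print(s, robot.nose_length)
for n in ("scene","top"):
    f=robot.grab_frame(n); cv2.imwrite(f"pics/{n}0.png",f["image"][:,:,::-1]); np.savez(f"pics/{n}0.npz",**f)
    print(n,f["fx"],f["fy"],f["cx"],f["cy"],f["R"],f["t"], -f["R"].T@f["t"])
E
```

```text
pics
{'t': 0.0, 'joint_pos': array([-1.26589483,  0.4694419 , -0.04858873,  1.53367178,  0.02408203,
        1.14099191, -0.08227265]), 'joint_velocities': array([ 3.15708848e-04,  5.59489770e-05,  1.95751561e-03,  3.03600479e-04,
       -9.53791324e-05,  1.27889793e-03,  1.38361586e-03]), 'effort': array([ 3.33040025e-04, -5.10300207e+01, -4.62388073e-02, -2.37719285e+01,
        1.06680830e-02,  7.63019751e-03,  4.71124473e-08]), 'tcp_pos': array([0.22096197, 0.63722611, 0.24127044]), 'tcp_rot': array([3.14153622e+00, 1.92729141e-03, 1.23704022e+00]), 'wrist_force': array([-0.19714418, -0.23073595,  0.18038896]), 'torque': array([0.01656499, 0.0009336 , 0.02880755]), 'opening': 1.0003861087588335} 0.011
scene 431.7171068074057 431.7171068074057 281.72680404348637 212.55370007467025 [[ 1.57819274e-01  9.87467841e-01 -5.83287428e-04]
 [ 6.79505370e-01 -1.09028597e-01 -7.25524098e-01]
 [-7.16495310e-01  1.14105339e-01 -6.88196514e-01]] [-0.07149425 -0.19837596  1.45261556] [ 1.18687293 -0.11678157  0.85571672]
top 443.390693747458 443.390693747458 281.25443692181926 211.63255833081803 [[ 0.02892924 -0.99948887  0.01360536]
 [-0.99492725 -0.03010381 -0.09598713]
 [ 0.09634764 -0.01075951 -0.99528959]] [-0.01061892  0.44277763  1.19043342] [0.32614327 0.01552428 1.22747141]
```

View pics/scene0.png

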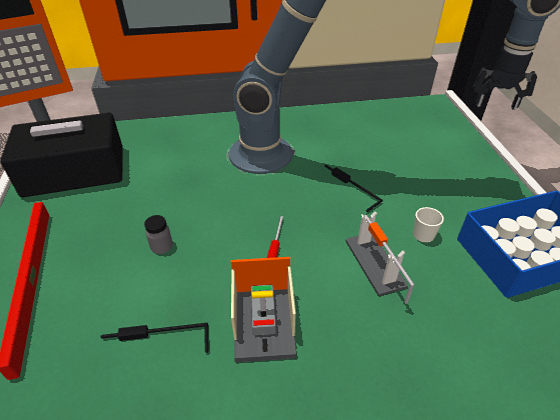

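View pics/top0.png

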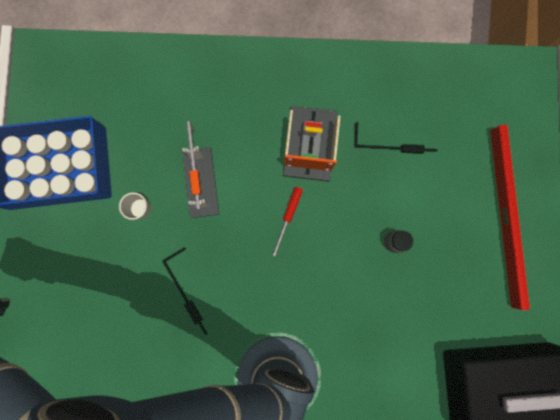

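The top view has three rod shapes. One has an orange handle and sits in the cradle at (195,182). The other two are all black and lie on the bench at (400,148) and (190,300). Only the first matches the description, so I'll enlarge it and the switch to confirm.

```bash
python3 - <<'E'
import cv2, numpy as np
t=cv2.imread("pics/top0.png"); s=cv2.imread("pics/scene0.png")
a=cv2.resize(t[110:230,165:225],None,fx=4.8,fy=4.8,interpolation=cv2.INTER_CUBIC)[:576]
b=cv2.resize(t[95:190,275:350],(380,480),interpolation=cv2.INTER_CUBIC)
c=np.zeros((580,800,3),np.uint8); c[:a.shape[0],:a.shape[1]]=a; c[:480,300:680]=b
cv2.imwrite("pics/crop1.png",c)
a=cv2.resize(s[245:365,220:310],(390,520),interpolation=cv2.INTER_CUBIC)
b=cv2.resize(s[200:310,335:425],(400,489),interpolation=cv2.INTER_CUBIC)
c=np.zeros((580,800,3),np.uint8); c[:520,:390]=a; c[:489,400:]=b
cv2.imwrite("pics/crop2.png",c)
E
```

```text
(no output)
```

View pics/crop1.png

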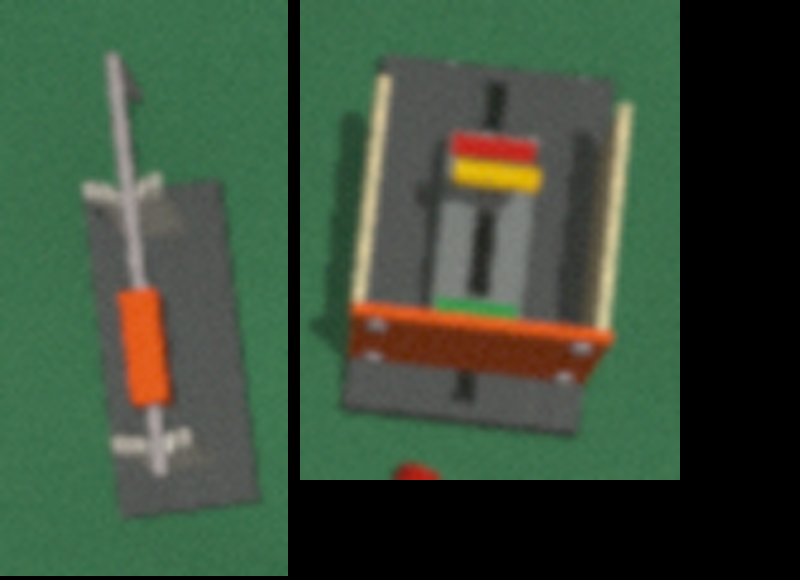

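View pics/crop2.png

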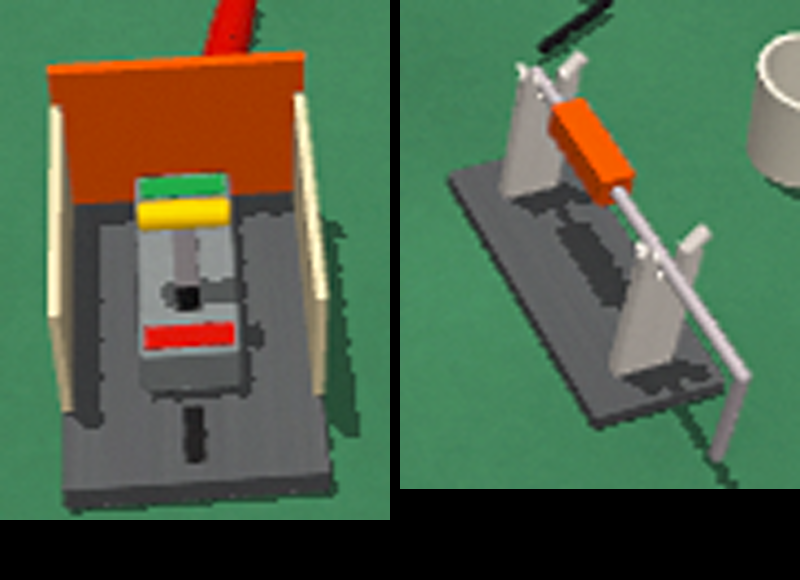

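Confirmed. The orange-handled rod sits in the cradle with its leg at the far (+x) end. On the switch, the yellow bar is at about (313,128) in the top view, and the red and green patches are only markings on the body. Next I'll measure positions.

```bash
cat > h.py <<'E'
import numpy as np, cv2
def load(n): 
    d=dict(np.load(f"pics/{n}.npz")); return d
def ray(f,uv,z):
    uv=np.atleast_2d(uv).astype(float)
    d=np.c_[(uv[:,0]-f["cx"])/f["fx"],(uv[:,1]-f["cy"])/f["fy"],np.ones(len(uv))]@f["R"]
    c=-f["R"].T@f["t"]; s=(z-c[2])/d[:,2]
    return c+d*s[:,None]
def cloud(f):
    v,u=np.mgrid[:420,:560]; z=f["range_z"]
    p=np.stack([(u-f["cx"])/f["fx"]*z,(v-f["cy"])/f["fy"]*z,z],-1)
    return (p-f["t"])@f["R"]
def proj(f,X):
    c=np.atleast_2d(X)@f["R"].T+f["t"]; return np.c_[f["fx"]*c[:,0]/c[:,2]+f["cx"],f["fy"]*c[:,1]/c[:,2]+f["cy"]]
def mask(f,lo,hi,box):
    h=cv2.cvtColor(f["image"],cv2.COLOR_RGB2HSV); m=cv2.inRange(h,lo,hi)
    o=np.zeros_like(m); x0,y0,x1,y1=box; o[y0:y1,x0:x1]=m[y0:y1,x0:x1]; return o
def tri(f1,a,f2,b):
    A=[];B=[]
    for f,p in((f1,a),(f2,b)):
        d=np.array([(p[0]-f["cx"])/f["fx"],(p[1]-f["cy"])/f["fy"],1])@f["R"]; d/=np.linalg.norm(d)
        P=np.eye(3)-np.outer(d,d); A.append(P); B.append(P@(-f["R"].T@f["t"]))
    X=np.linalg.lstsq(np.vstack(A),np.hstack(B),rcond=None)[0]; return X
E
python3 - <<'E'
from h import *
np.set_printoptions(precision=4,suppress=True)
T,S=load("top0"),load("scene0"); ct,cs=cloud(T),cloud(S)
OR=((4,180,120),(14,255,255)); YE=((22,150,120),(32,255,255))
for nm,f,c,box in(("T",T,ct,(180,160,210,205)),("S",S,cs,(360,215,395,250))):
    m=mask(f,*OR,box); p=c[m>0]; print(nm,"handle n",len(p),"z pct",np.percentile(p[:,2],[2,50,98]))
    top=p[p[:,2]>0.101]; (ce,sz,an)=cv2.minAreaRect((top[:,:2]*1000).astype(np.float32)); print(" top",ce,sz,an, top.mean(0))
    print("  pixel rect",cv2.minAreaRect(cv2.findNonZero(m)))
for nm,f,c,box in(("T",T,ct,(295,115,330,140)),("S",S,cs,(245,285,280,302))):
    m=mask(f,*YE,box); p=c[m>0]; print(nm,"bar n",len(p),np.percentile(p[:,2],[2,50,98]),p.mean(0)); ce=cv2.minAreaRect(cv2.findNonZero(m)); print("  ",ce, ray(f,ce[0],.119), ray(f,ce[0],.112))
for nm,f,c,box in(("T",T,ct,(275,140,350,185)),("S",S,cs,(225,252,300,300))):
    m=mask(f,*OR,box); p=c[m>0]; top=p[p[:,2]>.123]; print(nm,"guard n",len(p),np.percentile(p[:,2],[2,50,98]),len(top)); print("  top",cv2.minAreaRect((top[:,:2]*1000).astype(np.float32)))
# shaft: points z 0.085..0.105 near
for nm,c,f in(("T",ct,T),("S",cs,S)):
    p=c.reshape(-1,3); h=cv2.cvtColor(f["image"],cv2.COLOR_RGB2HSV).reshape(-1,3)
    k=(p[:,2]>.088)&(p[:,2]<.108)&(p[:,0]>.4)&(p[:,0]<.8)&(p[:,1]>.1)&(p[:,1]<.33)
    q=p[k]; print(nm,"shaft",len(q),q.min(0),q.max(0)); l=cv2.fitLine(q[:,:2].astype(np.float32),cv2.DIST_HUBER,0,.001,.001).ravel(); print("  ",l,np.arctan2(l[1],l[0]))
    for x0 in np.arange(.4,.8,.02):
        r=q[(q[:,0]>=x0)&(q[:,0]<x0+.02)]
        if len(r): print("   ",round(x0,2),len(r),r[:,1].min(),r[:,1].max(),np.median(r[:,2]))
E
```

```text
T handle n 188 z pct [0.1006 0.1052 0.1104]
 top (417.62109375, 139.27696228027344) (304.3691711425781, 45.72807312011719) 44.984107971191406 [0.5032 0.2251 0.1115]
  pixel rect ((194.89024353027344, 182.01219177246094), (23.632347106933594, 7.951070785522461), 83.6598129272461)
S handle n 244 z pct [0.0034 0.1053 0.1095]
 top (837.5427856445312, 72.41661071777344) (47.671478271484375, 793.1187744140625) 64.99960327148438 [0.521  0.2197 0.1187]
  pixel rect ((377.2307434082031, 233.34613037109375), (24.68415641784668, 11.094003677368164), 56.30992889404297)
T bar n 84 [0.1063 0.1171 0.1219] [ 0.644  -0.0719  0.1294]
   ((313.5, 129.5), (5.0, 17.0), 90.0) [[ 0.6471 -0.0729  0.119 ]] [[ 0.6491 -0.0734  0.112 ]]
S bar n 135 [0.1105 0.1174 0.8557] [ 0.6732 -0.0751  0.1443]
   ((262.0, 294.0), (6.0, 20.0), 90.0) [[ 0.6551 -0.0735  0.119 ]] [[ 0.6501 -0.0731  0.112 ]]
T guard n 156 [0.1158 0.1284 0.1332] 127
  top ((569.6179809570312, -66.35385131835938), (124.48140716552734, 6.66480827331543), 85.26476287841797)
S guard n 1632 [0.025  0.088  0.1314] 248
  top ((868.56201171875, -122.19812
[... 1421 characters left out ...]
21188917753695055 0.23408400266370544 0.10461396623175778
    0.5 63 0.2149413837350142 0.23728539795528256 0.10575763992994072
    0.52 90 0.21774423422044065 0.24028001950426772 0.10373290099958196
    0.54 26 0.22880401405715398 0.23644482687109367 0.09899834931186789
    0.56 23 0.2316020006697815 0.24179118208646536 0.09896862788168116
    0.58 99 0.22242052732599554 0.25758168759004624 0.09938854806523256
    0.6 31 0.23721777903560892 0.24729777855458682 0.09861656099385997
    0.62 28 0.24219559399250268 0.25100451244584054 0.09830184454774137
    0.64 30 0.24311260315100172 0.25280840159269324 0.09884592582609977
    0.66 20 0.2476858912702815 0.25659923618842756 0.09761155125824442
```

```bash
python3 - <<'E'
from h import *
np.set_printoptions(precision=4,suppress=True)
T,S=load("top0"),load("scene0"); ct,cs=cloud(T),cloud(S)
for nm,c,f in(("T",ct,T),("S",cs,S)):
    p=c.reshape(-1,3)
    k=(p[:,2]>.09)&(p[:,2]<.106)&(p[:,1]>.2)&(p[:,1]<.27)&(((p[:,0]>.54)&(p[:,0]<.575))|((p[:,0]>.6)&(p[:,0]<.672)))
    q=p[k]; l=cv2.fitLine(q[:,:2].astype(np.float32),cv2.DIST_HUBER,0,.001,.001).ravel(); a=np.arctan2(l[1],l[0])
    a=a if abs(a)<1.5 else a-np.pi
    print(nm,"shaft",len(q),a,"y at .505",l[3]+(.505-l[2])*np.tan(a),q[:,0].max())
    h=cv2.cvtColor(f["image"],cv2.COLOR_RGB2HSV).reshape(-1,3)
    k=(h[:,0]>=4)&(h[:,0]<=14)&(h[:,1]>180)&(p[:,2]>.099)&(p[:,2]<.112)&(p[:,1]>.2)&(p[:,1]<.27)
    q=p[k]; print("  handle",len(q),cv2.minAreaRect((q[:,:2]*1000).astype(np.float32)), np.median(q[:,2]))
    # guard panel top strip and wings
    k=(h[:,0]>=4)&(h[:,0]<=14)&(h[:,1]>150)&(p[:,2]>.124)&(p[:,2]<.137)&(p[:,1]<.02)&(p[:,1]>-.16)&(p[:,0]<.62)&(p[:,0]>.5)
    q=p[k]; print("  panel",len(q),cv2.minAreaRect((q[:,:2]*1000).astype(np.float32)))
    for s,(y0,y1) in (("L",(-.05,.02)),("R",(-.17,-.1))):
        k=(p[:,2]>.099)&(p[:,2]<.110)&(p[:,1]<y1)&(p[:,1]>y0)&(p[:,0]<.75)&(p[:,0]>.58)
        q=p[k]; print("  wing",s,len(q),cv2.minAreaRect((q[:,:2]*1000).astype(np.float32)) if len(q) else "")
    k=(h[:,0]>=22)&(h[:,0]<=32)&(h[:,1]>150)&(p[:,2]>.100)&(p[:,2]<.123)&(p[:,1]<0)&(p[:,1]>-.15)&(p[:,0]<.7)&(p[:,0]>.6)
    q=p[k]; print("  bar",len(q),cv2.minAreaRect((q[:,:2]*1000).astype(np.float32)),q[q[:,2]>np.percentile(q[:,2],60)].mean(0))
    k=(p[:,2]>.017)&(p[:,2]<.025)&(p[:,1]<.02)&(p[:,1]>-.16)&(p[:,0]<.78)&(p[:,0]>.52)
    q=p[k]; print("  plate",len(q),cv2.minAreaRect((q[:,:2]*1000).astype(np.float32)))
# triangulated bar ends/centre
print(tri(T,(313.5,129),S,(262,294)))
E
```

```text
T shaft 121 0.16348854 y at .505 0.22548614 0.6655346632854948
  handle 186 ((504.30322265625, 226.40162658691406), (60.333038330078125, 20.636489868164062), 9.283663749694824) 0.10521526809236802
  panel 139 ((569.554443359375, -67.25135803222656), (126.85906219482422, 6.957266330718994), 85.0428466796875)
  wing L 86 ((643.1986694335938, -10.285978317260742), (4.873380184173584, 117.08855438232422), 85.34669494628906)
  wing R 92 ((636.4273681640625, -135.0110321044922), (5.978778839111328, 112.33322143554688), 85.33180236816406)
  bar 82 ((648.1541137695312, -73.19880676269531), (43.24864959716797, 11.3368558883667), 85.6245346069336) [ 0.6487 -0.0713  0.1196]
  plate 1642 ((639.2186279296875, -72.5561294555664), (129.62408447265625, 201.03961181640625), 85.11298370361328)
S shaft 153 0.16825181 y at .505 0.22368641 0.669590506852
  handle 185 ((507.2128601074219, 226.22120666503906), (65.07649993896484, 21.734756469726562), 8.294556617736816) 0.10590966558524957
  panel 227 ((571.4489135742188, -66.96543884277344), (127.61221313476562, 9.375264167785645), 84.65011596679688)
  wing L 125 ((641.7228393554688, -10.518359184265137), (5.154006481170654, 123.46231079101562), 85.11592864990234)
  wing R 137 ((636.7239990234375, -135.33677673339844), (4.673074245452881, 113.08272552490234), 85.60856628417969)
  bar 129 ((652.2349853515625, -73.22850799560547), (41.45806884765625, 15.247884750366211), 80.51902770996094) [ 0.6515 -0.0739  0.1196]
  plate 2722 ((656.24853515625, -74.21356964111328), (129.2822265625, 171.2123260498047), 85.29285430908203)
[ 0.6503 -0.0733  0.1124]
```

```bash
cat >> h.py <<'E'
ROD=np.array([.5055,.2258]); RY=.160
SW=np.array([.6397,-.0728]); SY=-.083
def sw(x,y=0.): # switch frame -> world xy
    return SW+np.array([np.cos(SY)*x-np.sin(SY)*y,np.sin(SY)*x+np.cos(SY)*y])
OR_=[np.pi,0,RY+np.pi/2]; OS_=[np.pi,0,SY+np.pi/2]
E
python3 - <<'E'
from h import *
from plant import robot
for xy,z,o in((ROD,.087,OR_),(ROD,.26,OR_),(sw(-.127),.25,OS_),(sw(-.127),.142,OS_),(sw(-.18),.142,OS_)):
    print(xy,z,robot.inverse_kinematics([*xy,z],o))
try:
    robot.goto([*ROD,.20],OR_); robot.grip(.6)
    robot.move_straight([*ROD,.12],vel=.15)
    b=robot.move_straight([*ROD,.087],vel=.06,contact_N=6); print("contact",b)
    s=robot.sense(); print(s["t"],s["tcp_pos"],s["tcp_rot"],s["wrist_force"],s["opening"])
    for n in("scene","top"):
        f=robot.grab_frame(n); cv2.imwrite(f"pics/{n}1.png",f["image"][:,:,::-1])
    a=cv2.imread("pics/scene1.png")[180:320,320:440]; cv2.imwrite("pics/c3.png",cv2.resize(a,None,fx=4,fy=4,interpolation=cv2.INTER_CUBIC))
except Exception as e: print(repr(e))
E
```

```text
[0.5055 0.2258] 0.087 [-0.51304776  0.45947152  0.02146791  1.96754585 -0.01452547  0.7147191
  1.24796165]
[0.5055 0.2258] 0.26 [-0.56329154  0.25337633  0.0814404   1.80789792 -0.02310861  1.08123372
  1.25722396]
[ 0.5131372 -0.0622711] 0.25 [-0.45933727  0.2184136   0.58990612  1.9216992  -0.14007785  1.0417997
  1.67834094]
[ 0.5131372 -0.0622711] 0.142 [-0.35068727  0.35413583  0.48366534  2.03139962 -0.2252615   0.80665805
  1.75212993]
[ 0.46031965 -0.05787715] 0.142 [-0.40175659  0.27236298  0.51616646  2.14690745 -0.19276131  0.76572154
  1.72602881]
contact False
3.7417 [0.50559492 0.22580047 0.08689386] [-3.14151347e+00  5.70314087e-05  1.73071358e+00] [ 0.88426064 -0.20513702  0.55087276] 0.600531300591991
```

View pics/c3.png

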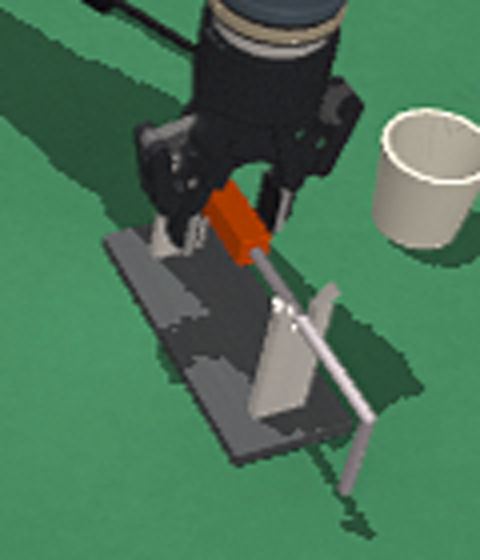

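The fingers straddle the handle at crop (235,225), clear of the posts. I'll grip and lift.

```bash
python3 - <<'E'
from h import *
from plant import robot
robot.grip(0.0,strength=110)
s=robot.sense(); print(s["t"],s["tcp_pos"],s["wrist_force"],s["torque"],s["opening"])
robot.move_straight([*ROD,.26],vel=.12); robot.sleep(.2)
s=robot.sense(); print(s["t"],s["tcp_pos"],s["wrist_force"],s["torque"],s["opening"])
for n in("scene","top"):
    f=robot.grab_frame(n); cv2.imwrite(f"pics/{n}2.png",f["image"][:,:,::-1]); np.savez(f"pics/{n}2.npz",**f)
E
```

```text
4.2333 [0.50590704 0.22618985 0.08760173] [-0.38208571  0.28707318  4.40865492] [ 0.08732357  0.1317257  -0.05756589] 0.21343075628773814
6.025 [0.50533434 0.22573787 0.25954225] [ 0.20934893 -0.07196574 -1.65664981] [-0.07467701  0.05710958 -0.0143331 ] 0.2169634421642004
```

View pics/scene2.png

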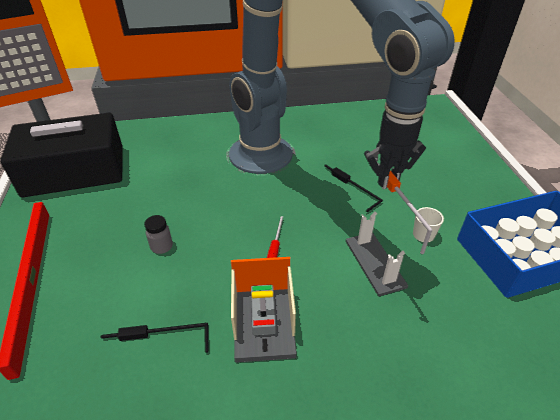

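View pics/top2.png

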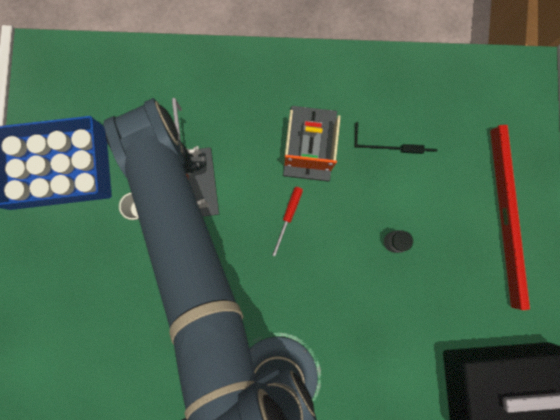

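The rod is out of the cradle and held, with its leg at scene (430,240). I'll check how it sits in the hand.

```bash
python3 - <<'E'
from h import *
np.set_printoptions(precision=4,suppress=True)
S=load("scene2"); c=cloud(S); p=c.reshape(-1,3)
d=np.array([np.cos(RY),np.sin(RY)]); r=p[:,:2]-ROD; a=r@d; b=r@[-d[1],d[0]]
k=(a>.035)&(a<.155)&(abs(b)<.02)&(p[:,2]>.23)&(p[:,2]<.31)
print(k.sum(),"z line",np.polyfit(a[k],p[k][:,2],1),"y line",np.polyfit(a[k],b[k],1))
k=(a>.14)&(a<.19)&(abs(b)<.025)&(p[:,2]>.17)&(p[:,2]<.255)
print("leg",k.sum(),a[k].min(),a[k].max(),b[k].mean(),p[k][:,2].min(),p[k][:,2].max())
for z0 in(.19,.21,.23): 
  kk=k&(abs(p[:,2]-z0)<.008); print(z0,np.median(a[kk]),np.median(b[kk]))
E
```

```text
205 z line [-0.004  0.27 ] y line [ 0.005  -0.0029]
leg 82 0.15801224690700108 0.16568931441680018 -0.002416020996710363 0.20232651289637035 0.25488153416332515
0.19 nan nan
0.21 0.16308693414785172 -0.002668478229999387
0.23 0.16295614615068119 -0.0029281209476383387
  return _methods._mean(a, axis=axis, dtype=dtype,
  ret = ret.dtype.type(ret / rcount)
```

```bash
python3 - <<'E'
from h import *
from plant import robot
robot.move_straight([*sw(-.125),.26],vel=.2,attitude=OS_)
b=robot.move_straight([*sw(-.125),.142],vel=.08,contact_N=4); robot.sleep(.3)
s=robot.sense(); print(b,s["t"],s["tcp_pos"],s["tcp_rot"],s["wrist_force"],s["torque"],s["opening"])
for n in("scene","top"):
    f=robot.grab_frame(n); cv2.imwrite(f"pics/{n}3.png",f["image"][:,:,::-1]); np.savez(f"pics/{n}3.npz",**f)
a=cv2.imread("pics/scene3.png")[225:365,200:330]; cv2.imwrite("pics/c4.png",cv2.resize(a,None,fx=4.2,fy=4.2,interpolation=cv2.INTER_CUBIC))
E
```

```text
False 9.6417 [ 0.51522862 -0.0624539   0.14218331] [ 3.14121353e+00 -4.56126748e-05  1.48778392e+00] [-0.19175054 -1.45169968 -2.42570494] [-0.02317697  0.01656346  0.02720631] 0.21390242686916167
```

View pics/c4.png

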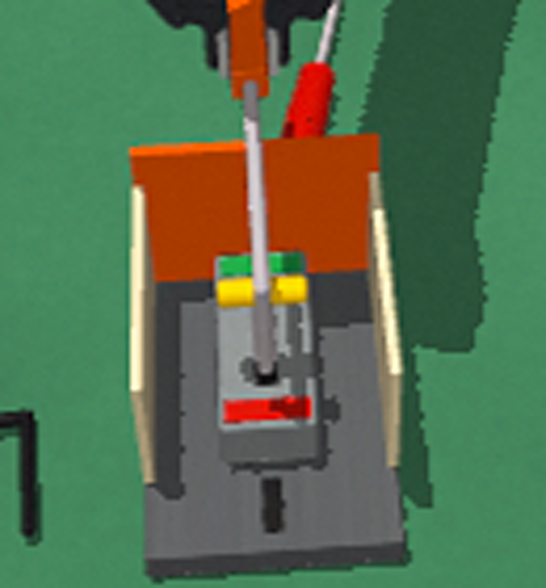

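The leg is behind the yellow bar, centred at crop (265,340), with clearance all round. I'll zero the force reading and pull slowly until I feel the stop.

```bash
python3 - <<'E'
from h import *
from plant import robot
import json
F=[]
for i in range(10):
    F.append(robot.sense()["wrist_force"]); robot.sleep(.02)
F=np.array(F); t0=F.mean(0); print("tare",t0,F.std(0))
json.dump(t0.tolist(),open("tare.json","w"))
d=np.array([np.cos(SY),np.sin(SY)])
def st(tag):
    s=robot.sense(); w=s["wrist_force"]-t0; print(tag,round(s["t"],2),"x",round(float((s["tcp_pos"][:2]-SW)@d),5),"along",round(float(w[:2]@d),2),"lat",round(float(w[:2]@[-d[1],d[0]]),2),"z",round(float(w[2]),2)); return float(w[:2]@d)
b=robot.move_straight([*sw(-.150),.142],vel=.02,contact_N=6); st(("a",b))
if not b:
    b=robot.move_straight([*sw(-.188),.142],vel=.012,contact_N=5.5); st(("b",b))
for i in range(4): robot.sleep(.05); st("w")
E
```

```text
tare [ 0.19045936 -0.23159892 -2.10912621] [0.58116461 0.60314595 0.70878846]
('a', False) 11.31 x -0.14985 along 2.47 lat -0.67 z -0.69
('b', True) 13.48 x -0.17808 along 1.05 lat 0.33 z 0.48
w 13.53 x -0.17805 along 1.62 lat 0.16 z -0.2
w 13.58 x -0.17804 along -0.02 lat -0.5 z -0.39
w 13.63 x -0.17797 along 0.92 lat 0.58 z 0.58
w 13.68 x -0.178 along 0.51 lat 1.09 z 0.36
```

```bash
cat >> h.py <<'E'
def pull_tools():
    from plant import robot
    import json
    t0=np.array(json.load(open("tare.json"))); d=np.array([np.cos(SY),np.sin(SY)])
    def avg(n=6):
        W=[]
        for i in range(n):
            W.append(robot.sense()["wrist_force"]-t0); robot.sleep(.01)
        w=np.mean(W,0); return float(w[:2]@d),float(w[:2]@[-d[1],d[0]]),float(w[2])
    return robot,avg,d
E
python3 - <<'E'
from h import *
robot,avg,d=pull_tools()
x=-.178
print(avg())
for i in range(12):
    x-=.0004
    robot.move_straight([*sw(x),.142],vel=.01)
    f=avg(); s=robot.sense()
    print(round(s["t"],2),round(x,5),round(float((s["tcp_pos"][:2]-SW)@d),5),np.round(f,2))
    if f[0]>7: break
E
```

```text
(0.7449011547797371, 0.3212916249858889, 0.47862782732423875)
14.03 -0.1784 -0.17812 [ 2.65  0.22 -1.42]
14.33 -0.1788 -0.17819 [ 5.04  0.08 -2.22]
14.63 -0.1792 -0.17824 [ 6.09  0.36 -2.47]
14.93 -0.1796 -0.17827 [ 7.01  0.11 -3.43]
```

At the stop the force climbs with almost no motion. I'll bring it up to target and hold it.

```bash
python3 - <<'E'
from h import *
robot,avg,d=pull_tools()
x=-.1796; ton=None
f=avg()
for i in range(40):
    tot=float(np.linalg.norm(f)); e=10.6-tot
    if abs(e)>.5:
        x-=float(np.clip(e*.00018,-.0004,.0004)); robot.move_straight([*sw(x),.142],vel=.01)
    f=avg(8); tot=float(np.linalg.norm(f)); s=robot.sense()
    print(round(s["t"],2),round(x,5),round(float((s["tcp_pos"][:2]-SW)@d),5),np.round(f,2),round(tot,2))
    if f[0]>8.3 and ton is None: ton=s["t"]
    if ton and s["t"]-ton>2.5: break
fr=robot.grab_frame("scene"); cv2.imwrite("pics/scene4.png",fr["image"][:,:,::-1]); np.savez("pics/scene4.npz",**fr)
a=fr["image"][225:365,200:330,::-1]; cv2.imwrite("pics/c5.png",cv2.resize(a,None,fx=4.2,fy=4.2,interpolation=cv2.INTER_CUBIC))
c=cloud(fr); p=c.reshape(-1,3); h=cv2.cvtColor(fr["image"],cv2.COLOR_RGB2HSV).reshape(-1,3)
k=(h[:,0]>=22)&(h[:,0]<=32)&(h[:,1]>150)&(p[:,2]>.1)&(p[:,2]<.125)&(p[:,0]<.7)&(p[:,0]>.55)&(abs(p[:,1]+.07)<.05)
print(k.sum(),(np.median(p[k],0)[:2]-SW)@d, p[k][:,2].max())
E
```

```text
15.3 -0.18 -0.17831 [ 7.92  0.11 -3.76] 8.77
15.62 -0.18033 -0.17831 [ 8.54 -0.16 -4.33] 9.58
15.93 -0.18051 -0.17833 [ 8.77  0.12 -4.81] 10.0
16.25 -0.18062 -0.17832 [ 9.2   0.13 -5.35] 10.64
16.32 -0.18062 -0.17834 [ 9.14  0.26 -4.98] 10.41
16.38 -0.18062 -0.17832 [ 9.44  0.61 -4.98] 10.69
16.45 -0.18062 -0.17835 [ 9.06  0.28 -4.99] 10.34
16.52 -0.18062 -0.17835 [ 9.51 -0.21 -5.15] 10.82
16.58 -0.18062 -0.17832 [ 9.25  0.24 -4.72] 10.39
16.65 -0.18062 -0.17836 [ 9.46  0.2  -5.41] 10.9
16.72 -0.18062 -0.17832 [ 9.25  0.26 -4.91] 10.47
16.78 -0.18062 -0.17835 [ 9.56  0.12 -4.61] 10.61
16.85 -0.18062 -0.17834 [ 9.34  0.21 -4.79] 10.5
16.92 -0.18062 -0.17835 [ 9.22  0.16 -5.05] 10.51
16.98 -0.18062 -0.17835 [ 9.21  0.43 -5.1 ] 10.53
17.05 -0.18062 -0.17835 [ 9.54  0.04 -4.8 ] 10.68
17.12 -0.18062 -0.17836 [ 9.1   0.07 -4.9 ] 10.34
17.18 -0.18062 -0.17834 [ 9.18  0.26 -5.21] 10.55
17.25 -0.18062 -0.17835 [ 9.02 -0.19 -4.77] 10.21
17.32 -0.18062 -0.17833 [ 9.32  0.62 -4.8 ] 10.5
17.38 -0.18062 -0.17836 [ 9.33  0.11 -4.92] 10.55
17.45 -0.18062 -0.1783 [ 9.19  0.11 -5.01] 10.47
17.52 -0.18062 -0.17836 [ 9.21  0.13 -5.15] 10.56
17.58 -0.18062 -0.17837 [ 9.11  0.4  -4.8 ] 10.3
17.65 -0.18062 -0.17836 [ 9.6   0.33 -4.98] 10.82
17.72 -0.18062 -0.17833 [ 9.27  0.54 -5.07] 10.58
17.78 -0.18062 -0.17836 [ 9.29  0.27 -4.77] 10.45
17.85 -0.18062 -0.17834 [ 9.74  0.32 -4.88] 10.9
17.92 -0.18062 -0.17835 [ 9.41 -0.21 -4.85] 10.59
17.98 -0.18062 -0.17835 [ 9.17  0.15 -5.18] 10.53
18.05 -0.18062 -0.17835 [ 9.34  0.22 -4.73] 10.47
18.12 -0.18062 -0.17835 [ 9.47  0.2  -5.  ] 10.71
98 -0.0236253414423605 0.12146866415319407
```

View pics/c5.png

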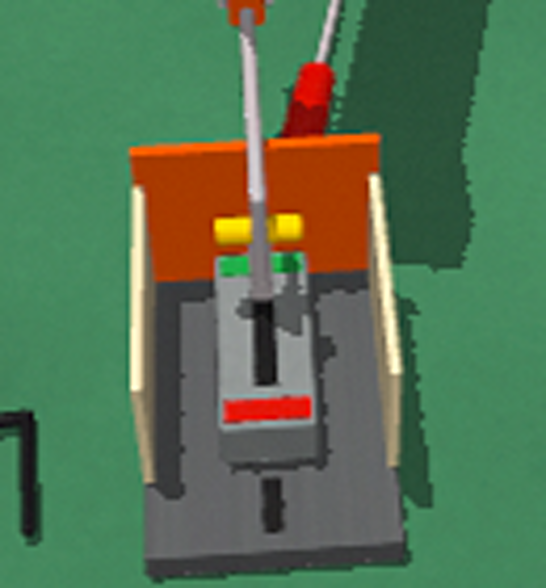

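The bar is home: yellow at crop (258,229), drawn up past the green mark, measured at about −24 to −27 mm. The force held steady at about 10.5 N for over 2 s. Now I'll back off, lift and check the rod in the hand.

```bash
python3 - <<'E'
from h import *
robot,avg,d=pull_tools()
np.set_printoptions(precision=4,suppress=True)
robot.move_straight([*sw(-.164),.142],vel=.03); print(avg())
b=robot.move_straight([*sw(-.164),.26],vel=.1,contact_N=5); print(b,avg())
fr=robot.grab_frame("scene"); cv2.imwrite("pics/scene5.png",fr["image"][:,:,::-1])
s=robot.sense(); print(s["t"],s["tcp_pos"],s["opening"])
p=cloud(fr).reshape(-1,3); h=cv2.cvtColor(fr["image"],cv2.COLOR_RGB2HSV).reshape(-1,3)
k=(h[:,0]>=22)&(h[:,0]<=32)&(h[:,1]>150)&(p[:,2]>.1)&(p[:,2]<.125)&(p[:,0]<.7)&(p[:,0]>.55)&(abs(p[:,1]+.07)<.05)
print("bar",k.sum(),(np.median(p[k],0)[:2]-SW)@d)
o=s["tcp_pos"][:2]; r=p[:,:2]-o; a=r@d; b=r@[-d[1],d[0]]
k=(a>.035)&(a<.155)&(abs(b)<.02)&(p[:,2]>.23)&(p[:,2]<.31)
print(k.sum(),"z line",np.polyfit(a[k],p[k][:,2],1),"y line",np.polyfit(a[k],b[k],1))
k=(a>.13)&(a<.20)&(abs(b)<.025)&(p[:,2]>.17)&(p[:,2]<.255)
for z0 in(.205,.22,.235,.25):
  kk=k&(abs(p[:,2]-z0)<.008); print(z0,kk.sum(),np.median(a[kk]),np.median(b[kk]))
E
```

```text
(-0.35141507357444685, 0.4233820554397128, 0.00400229469492297)
False (-0.22557528323353565, 0.2952263640761794, -0.06684372745277156)
20.35 [ 0.4759 -0.0592  0.2593] 0.213407746136664
bar 119 -0.023746607168794565
172 z line [0.0052 0.2699] y line [ 0.0041 -0.0006]
0.205 15 0.1638811719855264 -2.96593489142054e-05
0.22 20 0.16418811037685643 -0.00041058989307092217
0.235 24 0.1635341569689081 0.0001642879523828076
0.25 21 0.16362908674203802 -0.0002695274740963223
```

View pics/scene5.png

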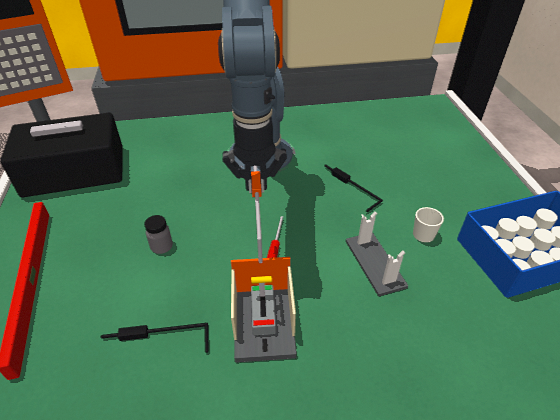

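The rod sits in the hand as before, with tilt changed by less than 0.01 rad. The bar stayed home at (261,279). I'll return the rod to the cradle.

```bash
python3 - <<'E'
from h import *
robot,avg,d=pull_tools()
robot.move_straight([*ROD,.26],vel=.2,attitude=OR_)
robot.move_straight([*ROD,.13],vel=.12); robot.sleep(.2)
b=robot.move_straight([*ROD,.0875],vel=.03,contact_N=5)
s=robot.sense(); print(b,s["t"],s["tcp_pos"],s["tcp_rot"],avg())
fr=robot.grab_frame("scene"); cv2.imwrite("pics/c6.png",cv2.resize(fr["image"][190:310,330:440,::-1],None,fx=4.8,fy=4.8,interpolation=cv2.INTER_CUBIC))
E
```

```text
False 24.9333 [0.50558961 0.22584995 0.08772556] [ 3.14122001e+00 -1.61137320e-04  1.73076030e+00] (-1.0140594291258482, 0.1762687078398009, 1.7605526587534552)
```

View pics/c6.png

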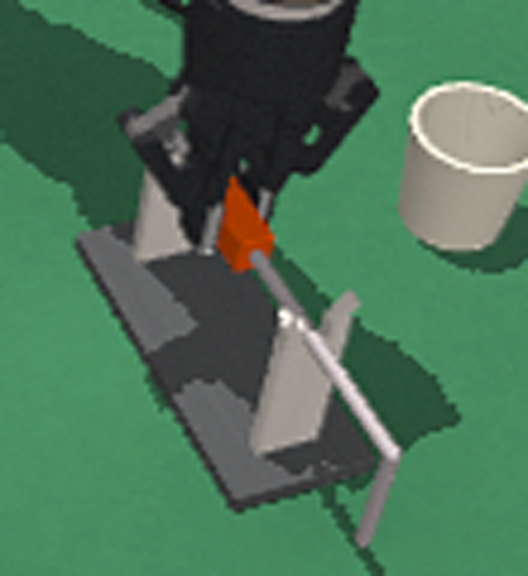

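The shaft is in the front notch at crop (295,320), the leg hangs down, and the force shows the rod is nearly resting. I'll release and retreat.

```bash
python3 - <<'E'
from h import *
robot,avg,d=pull_tools()
robot.grip(.6); robot.sleep(.3)
b=robot.move_straight([*ROD,.13],vel=.06,contact_N=6); print(b)
robot.move_straight([*ROD,.24],vel=.15)
robot.goto([.30,.55,.26],[np.pi,0,1.3]); robot.sleep(.3)
s=robot.sense(); print(s["t"],s["tcp_pos"])
np.set_printoptions(precision=4,suppress=True)
for n in("scene","top"):
    f=robot.grab_frame(n); cv2.imwrite(f"pics/{n}7.png",f["image"][:,:,::-1])
    p=cloud(f).reshape(-1,3); h=cv2.cvtColor(f["image"],cv2.COLOR_RGB2HSV).reshape(-1,3)
    k=(p[:,2]>.09)&(p[:,2]<.106)&(p[:,1]>.2)&(p[:,1]<.27)&(((p[:,0]>.54)&(p[:,0]<.575))|((p[:,0]>.6)&(p[:,0]<.672)))
    q=p[k]; l=cv2.fitLine(q[:,:2].astype(np.float32),cv2.DIST_HUBER,0,.001,.001).ravel(); print(n,"shaft",len(q),np.arctan(l[1]/l[0]),l[3]+(.505-l[2])*l[1]/l[0],q[:,0].max(),np.median(q[:,2]))
    k=(h[:,0]>=4)&(h[:,0]<=14)&(h[:,1]>180)&(p[:,2]>.099)&(p[:,2]<.112)&(p[:,1]>.2)&(p[:,1]<.27)
    q=p[k]; print("  handle",len(q),cv2.minAreaRect((q[:,:2]*1000).astype(np.float32)), np.median(q[:,2]))
    k=(h[:,0]>=22)&(h[:,0]<=32)&(h[:,1]>150)&(p[:,2]>.1)&(p[:,2]<.125)&(p[:,0]<.7)&(p[:,0]>.55)&(abs(p[:,1]+.07)<.05)
    print("  bar",k.sum(),(np.median(p[k],0)[:2]-SW)@d)
E
```

```text
False
29.225 [0.30074179 0.54952158 0.2600942 ]
scene shaft 154 0.16492707 0.22279744 0.6685046772792693 0.09827928618981764
  handle 185 ((507.82806396484375, 223.65591430664062), (63.628761291503906, 20.605571746826172), 11.147631645202637) 0.10615609237564087
  bar 119 -0.02411908752739175
top shaft 120 0.16448161 0.22491446 0.6656284062748814 0.097462299922769
  handle 182 ((504.69207763671875, 224.5735626220703), (59.66449737548828, 19.78839874267578), 9.623504638671875) 0.1051990441039867
  bar 81 -0.03038958809441365
```

View pics/scene7.png

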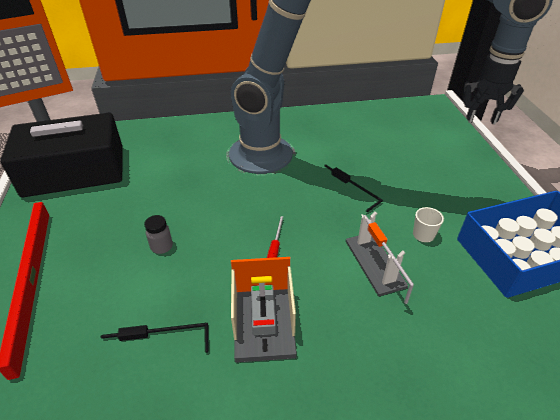

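The rod is back in both notches at (378,235) to (410,290) with its leg down. The bar is home at (261,280), the bystanders haven't moved, and the arm is clear. I'll hand in.

```bash
python3 -c "
from plant import robot
print(robot.close_job())"
```

```text
the job is handed in; nothing more can be done
None
```

I took the orange-handled rod out of its cradle, hooked its leg behind the yellow crossbar and drew the slide home. I then laid the rod back, let go and handed the job in at about 29 s of the 61 s; no verdict is reported.

**Pull:** I felt the stop with the rod's origin at about x = −178 mm in the switch frame. The pull held steady for about 2.8 s. It was 9.0–9.7 N along the slide once settled, or about 10.5 N including a vertical part of about 5 N that I put down to friction. I could only read this at the wrist (noise about 0.6 N per sample), not at the crossbar itself.

**Last checks:**
- **Crossbar:** still home. The two cameras disagree slightly, giving −24 mm and −30 mm; both are past the −17.5 mm limit.
- **Rod:** lies in both notches with its leg down, within about 3 mm and 0.01 rad of where it started.
- **Surroundings:** the cup, jar and screwdriver look unmoved in the pictures; I did not measure them. The arm is clear of everything.

No check failed, and no contact stop triggered except the expected one at the slide's stop.

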